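# Tap a specimen carrier to centre on a sprung stage and lock it

## Robot

A 6-joint arm with a two-finger parallel gripper is mounted at the origin on a cart in front of the work surface, level with it; the furniture and walls round the work are solid. World frame = base frame: x ahead of the robot, y to its left, z up, the work surface at z = 0. Lengths are in m, angles in rad, forces in N, time in s.
With the tool pointing down it reaches from about 0.35 to 0.85 m from the base axis. Payload 8.1 kg.
Tool frame: the origin (TCP) lies at the very end of the fingers, on their centre line; the grasp point (between the pads) lies robot.grip_point_offset behind it (robot.grip_point_offset is the distance from the TCP to the grasp point, in m); z points along the fingers, y is the line along which they close (so a half turn about z gives the same grasp; the last joint's range is limited). The gripper opens to 93 mm and grips with 3 to 60 N. Pads are 15 mm wide; open, the fingers measure 128 mm over their backs; the gripper's body (75 mm by 188 mm) begins 65 mm behind the grasp point.
Start: joints at [1.195, 0.13, 1.488, -0, 1.523, -0.085], TCP at [0.172, 0.575, 0.219] pointing down, gripper open.
Joint ranges: [-2.96, 2.96], [-0.89, 2.26], [0.02, 2.5], [-1.34, 4.48], [0, 2.73], [-2.66, 2.66]. Speed limits (rad/s): [2.39, 2.39, 2.79, 3.14, 3.14, 3.14].

## Interface

Orientations are given as a rotation vector (axis times angle).
In Python, from plant import robot, eyes gives the robot as it stands. The module is installed in compiled form; this text tells all that it offers.
- The arm moves only by the tool apply_moves, never from a script. Its argument "steps" is one flat list of numbers, 7 for each row, row after row: the shift along the tool's x, y, z in units of 30 mm (1.0 is 30 mm), then the turn, a rotation vector about the tool's x, y, z in units of 6 degrees (1.0 is 6 degrees), then the opening in per cent of the stroke, from 0 (shut) to 100 (fully open). In form: [dx, dy, dz, ax, ay, az, fingers, dx, dy, dz, ax, ay, az, fingers, ...]. A call has 1 to 12 rows; each row shifts and turns the commanded pose from where the row before left it, along the tool's axes as they then stand; what a row does not reach is not made up. A row lasts 1/12 s, in which the tool goes at most 41.7 mm and 7.16 degrees, less where a joint would pass 70% of its speed; a pose out of reach is approached as far as the arm can. A call is refused whole if a number of a shift passes 1 or a number of a turn 1, either way. A call with a gripper value outside its range is refused whole. The fingers move at their own pace and stop on an object; "grip_force" is the grip in N (left out, the last holds). Time passes only in rows, so rows that do not move let the fingers close. It gives the time, the measured TCP pose, the force, the opening and the grip force at its end, in the units of the state.
- robot.read_state(): the state, without advancing time (a new reading comes with each control period).
- eyes.read_camera(name): name is "scene" or "top" or "wrist"; returns the picture (384x512x3 uint8, red, green, blue); there is no depth.
- eyes.calibration(name): a dict with "K" (3x3 intrinsics, pixels), "k1" (the pictures are not rectified: a ray, as slopes to the right and down, at radius r is drawn at 1 + k1 r^2 times it, then the intrinsics apply), "R" (3x3) and "t" (3): a world point X has camera coordinates R X + t. Camera axes: x right, y down, z forward; pixel columns grow to the right and rows downward; lengths in m; the calibration is good to about 2 mm. A picture is of the moment at which its call begins: read the wrist's pose just before it. calibration takes no time and is no camera call; for the wrist camera it gives the pose at the moment of the call.
- robot.close_job(): hands the job in; it is judged then, once.
Trained networks look in the newest picture that a camera, given by its name, has taken for a name from the list of things; names that differ only in an ending like _2 or _b are one class to them, and where a whole thing is asked for, a point or a joint stands for the part that bears it (a point fixed in the world has none). Each returns a list of dicts, best first, with "conf" (0 to 1); they miss things now and then, are a little off and sometimes report something else, mostly with a low value. They report only what shows in the picture. A call takes as long as a camera call.
- eyes.search_frame(camera, thing): "rect" ([left, top, width, height] in pixels, round what is visible of it).
- eyes.place_of(camera, thing): "xy" ([column, row] in pixels: a listed point, or the origin of a listed thing).
The state is a dict: "t": time; "q": joint angles; "dq": joint speeds; "joint_torque": joint torques, N m; "tool_pos": TCP position; "orientation": TCP orientation; "force": force on the tool from outside, world axes, zero at the start; "wrist_torque": the same for the moment, N m; "opening": finger opening in m; "gripper_force": force on a finger pad.
Only numpy, scipy, OpenCV 4.12 (cv2) and the standard library are available. Lean on these libraries where they do the work, as an engineer would, in place of code of your own. Each camera call takes 0.05 s, during which the arm holds its last target. There are 200 camera calls.

## Task

The specimen carrier stands off to one side on the sprung table of the alignment stage. Tap it gently along its guide, at one end until it rests about a centimetre past the centre mark and then at the other end, and go on from alternate ends until it rests untouched, centred on the mark; then press the red locating plunger fully home through its hole and let go. Do not grip or knock the carrier, do not force the plunger, and leave everything else alone.

Things in the scene. Friction and masses are not known exactly. Their poses are not given: they have to be found in the camera images.
- stage: fixed alignment stage, grey base plate 112 x 230 x 12 mm; origin: centre of its underside, on the worktop; z up, y along the guide (the long way), x across it. On it floats a steel table that slides along y only, up to 20 mm either way, against centring springs (300 N/m in all, damping 20 N s/m, no friction).
- bridge (a point): middle of the top of the aluminium bridge that crosses the guide, 78 mm above the worktop, over the stage's origin; the bridge is 22 mm wide (along y), 107 mm long (along x), 11 mm thick, on posts at x = +-48 mm.
- table_mark (a point): centre mark of the floating table (76 x 208 mm): middle of its top, 24 mm above the worktop; moves with the table, axes as the stage's; under the plunger when the table rests. A pushed carrier drags the table along until spring force equals its friction, then slips on it; on release the table returns and brings the carrier back by as much.
- rail_tick (a point): one of four red ticks, 2 mm wide, on the two dark guide rails of the table, at y = +-75 mm from the mark: a centred carrier's end faces lie at the ticks. The rails are 47 mm apart inside and 6 mm high (tops 30 mm above the worktop). This one is at x = +27, y = +75 mm from the mark.
- carrier: loose aluminium specimen carrier with two amber discs, lying on the table between the rails: 44 mm wide (x), 150 mm long (y), 30 mm thick (top 54 mm above the worktop), 18 mm hole through its middle. Origin: centre of its underside, 24 mm above the worktop; axes as the stage's. About 0.4 kg; friction on the table 1 to 4 N, varies. Starts 16 to 26 mm off the mark towards +y.
- end_left (a point): middle of the carrier's +y end face, 75 mm from its centre, 44 mm above the worktop. Both ends are blue tapping blocks, 44 mm wide, 12 mm thick, as high as the carrier (top 54 mm above the worktop).
- end_right (a point): the same on the carrier's -y end face.
- plunger (a joint): locating plunger in the bridge: 0 raised, 0.018 m fully down on its stop; goes straight down, needs 3 to 5 N, stays where left. Its pin is 11 mm thick; raised, its tip is 3 mm above the carrier's top. It enters the carrier's hole only within about 3 mm of centre, else it lands on the carrier at 0.003. Home is over 0.015.
- plunger_top (a point): centre of the top of the plunger's red knob, 24 mm across, 9 mm high; 113 mm above the worktop when raised, 95 mm when home and let go. The knob is cushioned: it gives on the plunger by up to 4 mm on a spring of 2.5 N/mm, so pressing on a plunger that is home or has landed makes the force climb by 2.5 N per mm, then steeply.
- calculator: bystander: dark grey pocket calculator, 125 x 72 x 16 mm; origin: centre of its underside
- jar_red: bystander: white sample jar with red lid, 48 mm across, 72 mm high; origin: centre of its underside
- beaker: bystander: small clear beaker, 53 mm across, 71 mm high; origin: centre of its underside
- timer: bystander: white lab timer, the nearer of two, 66 x 62 x 21 mm; origin: centre of its underside
- tape: bystander: roll of paper tape lying flat, the nearer of two, 72 mm across, 19 mm high; origin: centre of its underside

How it is judged:
On the way, in this order (a step that is already met when the one before it is completed fails the run):
1. the carrier has been tapped across the mark and rests untouched with its centre 5 to 18 mm beyond it on the -y side of the table (y of carrier in the frame of table_mark between -0.018 and -0.005 m and contact force between carrier and the fingers below 0.05 N and contact force between carrier and the arm below 0.05 N and linear speed of carrier below 0.005 m/s), for 0.2 s.
2. tapped back from the other end, the carrier rests untouched within 2.5 mm of the mark (and 3.5 mm of the stage's axis, table at rest), plunger still raised (y of carrier in the frame of table_mark between -0.0025 and 0.0025 m and y of carrier in the frame of stage between -0.0035 and 0.0035 m and contact force between carrier and the fingers below 0.05 N and contact force between carrier and the arm below 0.05 N and linear speed of carrier below 0.005 m/s and value of joint plunger below 0.003 m), for 0.3 s.
3. the plunger is home (value of joint plunger above 0.015 m), for 0.2 s.
At the end, for the whole second after the job is handed in: the carrier lies flat on the table, at rest, within 2.5 mm of the mark along the guide and 3.5 mm of the stage's axis, and the plunger is down by more than 15 mm of its 18 mm (y of carrier in the frame of table_mark between -0.0025 and 0.0025 m and y of carrier in the frame of stage between -0.0035 and 0.0035 m and value of joint plunger above 0.015 m and linear speed of carrier below 0.005 m/s and angle between carrier's own z axis and vertical below 0.05 rad and z of carrier in the frame of stage below 0.027 m); the robot touches nothing.
It fails at once if the carrier is gripped, jolted or rammed: more than 12 N between robot and carrier (contact force between any of the fingers, the arm and carrier above 12 N).
It fails at once if the plunger or stage is forced: more than 22 N between robot and stage (contact force between any of the fingers, the arm and stage above 22 N).
It fails at once if a bystander is moved by more than 20 mm (distance of any of calculator, jar_red, beaker, timer, tape from where it was at the start of the episode above 0.02 m).
It also fails if it takes over 64 s, if anything falls off the work surface, if the arm or the gripper's body presses on something with over 40 N, if the wrist force passes 120 N, or if a joint passes its speed limit or range.

## Working session

There is one attempt and no reset: what is moved stays moved. The work goes in short steps, Python scripts to look and compute and a tool call to move; the robot and the scene stay as the last step left them, time stands still between calls to the robot, and variables do not carry over. Pictures are saved under pics/ and viewed, at most 10 in all, crops included, and the job is handed in when it is done.

Besides the shell and the picture viewer there is one more tool, called after "Emit:" as a command line: name --argument value ..., lists and objects as JSON in quotes. apply_moves: Moves the arm, as the interface text tells. Its arguments: {"type":"object","properties":{"steps":{"type":"array"},"grip_force":{"type":"number"}},"required":["steps"]}

```bash
mkdir -p pics; cat > h.py <<'E'
import numpy as np, cv2
from plant import robot, eyes
def ray(cam,uv):
    c=eyes.calibration(cam);K=np.array(c['K']);R=np.array(c['R']);t=np.array(c['t'])
    d=np.linalg.inv(K)@np.array([uv[0],uv[1],1.]);s=d[:2].copy();u=s.copy()
    for _ in range(20): u=s/(1+c['k1']*(u@u))
    return -R.T@t, R.T@np.array([u[0],u[1],1.])
def at(cam,uv,z):
    o,d=ray(cam,uv);return o+d*(z-o[2])/d[2]
def proj(cam,X):
    c=eyes.calibration(cam);p=np.array(c['R'])@X+np.array(c['t']);u=p[:2]/p[2];u=u*(1+c['k1']*(u@u))
    return (np.array(c['K'])@np.array([u[0],u[1],1]))[:2]
Z=dict(bridge=.078,table_mark=.024,rail_tick=.030,carrier=.024,end_left=.044,end_right=.044,plunger_top=.113,stage=0,calculator=0,jar_red=0,beaker=0,timer=0,tape=0)
E
python3 - <<'E'
from h import *
s=robot.read_state();print({k:np.round(s[k],3) for k in('t','tool_pos','orientation','force','opening')},robot.grip_point_offset)
for cam in('top','scene'):
    im=eyes.read_camera(cam);cv2.imwrite(f'pics/{cam}0.png',im[:,:,::-1])
    print(cam,-np.array(eyes.calibration(cam)['R']).T@eyes.calibration(cam)['t'])
    for n in Z:
        for r in eyes.place_of(cam,n)[:2]: print(n,round(r['conf'],2),np.round(r['xy'],1),np.round(at(cam,r['xy'],Z[n]),4))
E
```

```text
{'t': np.float64(0.0), 'tool_pos': array([0.172, 0.574, 0.218]), 'orientation': array([-4.550e-01, -3.108e+00,  3.000e-03]), 'force': array([ 0.201, -0.83 , -0.11 ]), 'opening': np.float64(0.093)} 0.0188
top [0.39125721 0.39457697 1.15480541]
bridge 0.63 [275.1 234.3] [0.5177 0.356  0.078 ]
table_mark 0.83 [276.4 233.4] [0.5263 0.3509 0.024 ]
table_mark 0.66 [160.3 235.7] [0.5149 0.6305 0.024 ]
rail_tick 0.92 [244.4 241.4] [0.5048 0.4275 0.03  ]
carrier 0.56 [263.5 240.5] [0.5085 0.3817 0.024 ]
carrier 0.24 [235.3 253.1] [0.4769 0.4487 0.024 ]
end_left 0.68 [238.5 254.2] [0.473  0.4401 0.044 ]
end_right 0.71 [294.2 225.9] [0.5428 0.3096 0.044 ]
end_right 0.22 [274.  233.4] [0.5238 0.3574 0.044 ]
plunger_top 0.64 [274.6 229.5] [0.5243 0.3585 0.113 ]
stage 0.58 [276.4 235.8] [0.5233 0.3499 0.    ]
calculator 0.81 [348.7 151.6] [0.7427 0.1685 0.    ]
jar_red 0.78 [264.7 171.2] [0.6867 0.3817 0.    ]
beaker 0.71 [299.6 165.5] [0.7035 0.2933 0.    ]
timer 0.79 [205.2 210.4] [0.5829 0.5281 0.    ]
timer 0.73 [243.9 242.2] [0.5058 0.4295 0.    ]
tape 0.74 [162.1 237.3] [0.5137 0.6309 0.    ]
scene [ 0.08243295 -0.08029807  0.53746817]
bridge 0.63 [227.2 228. ] [0.5159 0.3555 0.078 ]
table_mark 0.79 [228.7 249.8] [0.5138 0.3501 0.024 ]
table_mark 0.19 [225.4 257.4] [0.4918 0.3382 0.024 ]
carrier 0.76 [217.  245.1] [0.5078 0.3796 0.024 ]
end_left 0.63 [186.1 233.6] [0.4727 0.4388 0.044 ]
end_left 0.3 [226.1 255.8] [0.4803 0.3243 0.044 ]
end_right 0.74 [256.4 245.8] [0.5454 0.3    0.044 ]
plunger_top 0.47 [228.7 213.7] [0.5192 0.3538 0.113 ]
stage 0.95 [226.8 256. ] [0.5163 0.3588 0.    ]
calculator 0.72 [349.6 243.5] [0.7387 0.1805 0.    ]
jar_red 0.96 [266.5 216.5] [0.6919 0.3906 0.    ]
beaker 0.87 [300.5 228.2] [0.71   0.2984 0.    ]
timer 0.85 [198.  212.8] [0.5846 0.5297 0.    ]
timer 0.22 [186.5 230.4] [0.5162 0.4939 0.    ]
tape 0.62 [155.  208.6] [0.5208 0.626  0.    ]
```

View pics/top0.png

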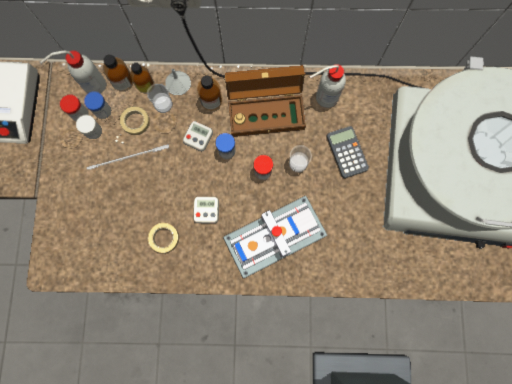

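View pics/scene0.png

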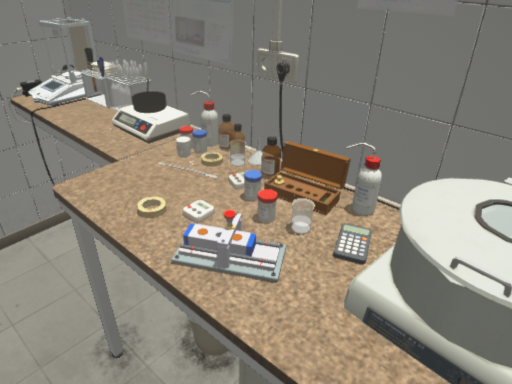

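The top view shows the stage around (275,235), its long axis running from lower left to upper right, with the bridge and red knob at (276,231). The carrier is shifted to the lower left (+y). The scene view agrees: knob at (229,214), stage yaw about 28°. Next I turn the tool so its x lies along stage y and hover over the stage.

Emit:
apply_moves --steps '[0, 0, -0.3, 0, 0, 0.95, 0, 0, 0, -0.3, 0, 0, 0.95, 0, 0, 0, -0.3, 0, 0, 0.95, 0, 0, 0, -0.3, 0, 0, 0.95, 0, 0, 0, -0.3, 0, 0, 0.95, 0, 0, 0, -0.3, 0, 0, 0.95, 0, 0, 0, -0.3, 0, 0, 0.95, 0, 0, 0, -0.3, 0, 0, 0.95, 0]'

```text
t: 2.07
tool_pos: [0.172, 0.5748, 0.2911]
orientation: [-1.631, -2.685, 0.0]
force: [-0.4, -0.2, 0.3]
opening: 0.0439
gripper_force: 0.0
```

Emit:
apply_moves --steps '[-0.9, 0.5, -0.1, 0, 0, 0, 0, -0.9, 0.5, -0.1, 0, 0, 0, 0, -0.9, 0.5, -0.1, 0, 0, 0, 0, -0.9, 0.5, -0.1, 0, 0, 0, 0, -0.9, 0.5, -0.1, 0, 0, 0, 0, -0.9, 0.5, -0.1, 0, 0, 0, 0, -0.9, 0.5, -0.1, 0, 0, 0, 0, -0.9, 0.5, -0.1, 0, 0, 0, 0, -0.9, 0.5, -0.1, 0, 0, 0, 0, -0.9, 0.5, -0.1, 0, 0, 0, 0, 0, 0, 0, 0, 0, 0, 0, 0, 0, 0, 0, 0, 0, 0]'

```text
t: 3.07
tool_pos: [0.4316, 0.4047, 0.3206]
orientation: [-1.628, -2.687, -0.0]
force: [-0.4, 1.0, -0.4]
opening: 0.0009
gripper_force: 0.0
```

```bash
cat >> h.py <<'E'
def look(tag,names):
    im=eyes.read_camera('wrist');cv2.imwrite(f'pics/{tag}.png',im[:,:,::-1]);P={}
    for n in names:
        for r in eyes.place_of('wrist',n)[:2]:
            X=at('wrist',r['xy'],Z[n]);P.setdefault(n,X);print(n,round(r['conf'],2),np.round(r['xy'],1),np.round(X,4))
    return P
def st():
    from scipy.spatial.transform import Rotation as Ro
    s=robot.read_state();R=Ro.from_rotvec(s['orientation']).as_matrix()
    print('t',round(float(s['t']),2),'p',np.round(s['tool_pos'],4),'xang',np.round(np.degrees(np.arctan2(R[1,0],R[0,0])),2),'tz',np.round(R[:,2],4),'F',np.round(s['force'],2))
    return np.array(s['tool_pos']),R,np.array(s['force'])
E
python3 - <<'E'
from h import *
st();c=eyes.calibration('wrist');print(-np.array(c['R']).T@c['t'],np.array(c['R'])[2],c['K'][0][0])
look('w1',['bridge','table_mark','rail_tick','carrier','end_left','end_right','plunger_top','stage'])
E
```

```text
t 3.07 p [0.4316 0.4047 0.3206] xang 117.57 tz [-0.e+00  1.e-04 -1.e+00] F [-0.41  1.   -0.39]
[0.39981391 0.46553583 0.4869069 ] [ 0.11598264 -0.22040586 -0.96848814] 339.71813048951
bridge 0.74 [299.  225.6] [0.5219 0.358  0.078 ]
table_mark 0.81 [294.1 216.5] [0.5249 0.3528 0.024 ]
table_mark 0.72 [300.8 226.4] [0.5409 0.3442 0.024 ]
rail_tick 0.9 [313.7 160.2] [0.5067 0.4371 0.03  ]
carrier 0.64 [295.9 198.1] [0.5135 0.3781 0.024 ]
end_left 0.8 [296.7 145.7] [0.4742 0.4441 0.044 ]
plunger_top 0.56 [303.6 235.2] [0.522  0.3598 0.113 ]
stage 0.61 [289.3 208.1] [0.519  0.3549 0.    ]
```

View pics/w1.png

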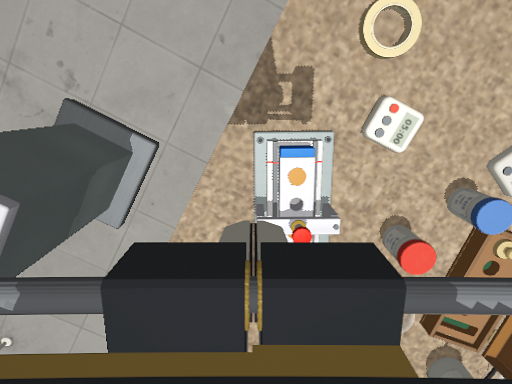

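The wrist view shows the blue +y end at (297,148), red ticks at about (265,162) and (318,162), the knob at (302,236), and the upper image side pointing to stage +y. I'll hover closer so the +y end and ticks show clearly, and measure in a rectified image.

Emit:
apply_moves --steps '[-0.64, 0.31, 0.89, 0, 0, 0, 0, -0.64, 0.31, 0.89, 0, 0, 0, 0, -0.64, 0.31, 0.89, 0, 0, 0, 0, -0.64, 0.31, 0.89, 0, 0, 0, 0, -0.64, 0.31, 0.89, 0, 0, 0, 0, -0.64, 0.31, 0.89, 0, 0, 0, 0, 0, 0, 0, 0, 0, 0, 0, 0, 0, 0, 0, 0, 0, 0]'

```text
t: 4.18
tool_pos: [0.5325, 0.3285, 0.1581]
orientation: [-1.625, -2.686, 0.006]
force: [0.4, 0.0, 0.6]
opening: 0.0002
gripper_force: 0.0
```

```bash
cat >> h.py <<'E'
def warp(im,c0,yaw,z,x0,x1,y0,y1,s=0.00025):
    # rectified patch on plane z in stage axes; rows = y (increasing), cols = x
    xs=np.arange(x0,x1,s);ys=np.arange(y0,y1,s);gx,gy=np.meshgrid(xs,ys)
    c,n=np.cos(yaw),np.sin(yaw)
    W=np.stack([c0[0]+c*gx-n*gy,c0[1]+n*gx+c*gy,np.full_like(gx,z)],-1)
    cal=eyes.calibration('wrist');p=W@np.array(cal['R']).T+np.array(cal['t']);u=p[...,:2]/p[...,2:]
    u=u*(1+cal['k1']*(u**2).sum(-1,keepdims=True));K=np.array(cal['K'])
    m=(u@K[:2,:2].T+K[:2,2]).astype(np.float32)
    return cv2.remap(im,m[...,0],m[...,1],cv2.INTER_LINEAR).astype(float),xs,ys
E
python3 - <<'E'
from h import *
p,R,F=st();P=look('w2',['bridge','table_mark','rail_tick','carrier','end_left','plunger_top','stage'])
im=eyes.read_camera('wrist')
c0=np.array([.521,.356]);yaw=np.radians(27.6)
o=[]
for z in(.030,.054):
    w,xs,ys=warp(im,c0,yaw,z,-.06,.06,-.02,.13,.0004);o.append(w[::-1])
cv2.imwrite('pics/r2.png',np.hstack(o)[:,:,::-1])
E
```

```text
t 4.18 p [0.5325 0.3285 0.1581] xang 117.65 tz [-0.0042 -0.002  -1.    ] F [0.39 0.04 0.63]
bridge 0.71 [258.8 160.6] [0.5255 0.3556 0.078 ]
rail_tick 0.78 [288.2  56.6] [0.5115 0.4369 0.03  ]
carrier 0.68 [260.2 124.3] [0.5173 0.3775 0.024 ]
end_left 0.6 [257.5  21.6] [0.4779 0.4452 0.044 ]
end_left 0.58 [259.6 159.4] [0.5295 0.3523 0.044 ]
plunger_top 0.98 [258.9 170.2] [0.5254 0.3552 0.113 ]
stage 0.79 [255.2 144.8] [0.523  0.3564 0.    ][ WARN:0@1.907] global loadsave.cpp:1063 imwrite_ Unsupported depth image for selected encoder is fallbacked to CV_8U.
```

View pics/r2.png

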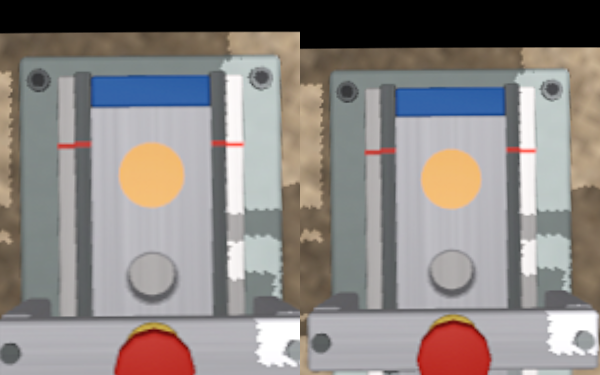

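View pics/w2.png

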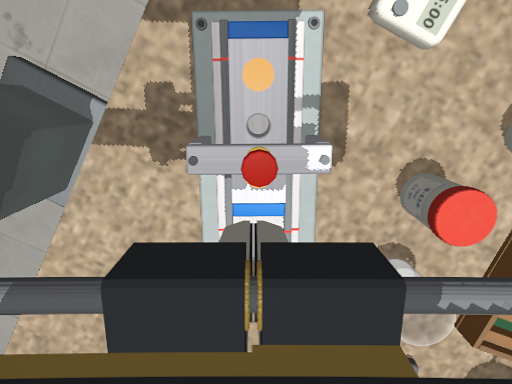

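The rectified views (0.4 mm/px) show ticks at rows 144–145 on the rail plane and the blue block's outer edge at row 88 on the carrier-top plane, so the offset is about +22.5 mm. The raw view also shows the –y end at (259,210). Next is a subpixel measuring function.

```bash
cat >> h.py <<'E'
C0=np.array([.5222,.3537]);YAW=np.radians(28.1)
def edges(prof,ys):
    t=(prof.max()+prof.min())/2;m=prof>t;n,l=cv2.connectedComponents(m.astype(np.uint8)[:,None]);k=1+np.argmax([(l==i).sum() for i in range(1,n)])
    i=np.where(l[:,0]==k)[0];return ys[i[0]],ys[i[-1]]
def measure(end=1):
    im=eyes.read_camera('wrist');T=[]
    yr=(.05,.10) if end>0 else (-.10,-.05)
    for sx in(-1,1):
        w,xs,ys=warp(im,C0,YAW,.030,*sorted((sx*.0255,sx*.0335)),*yr)
        r=np.clip((w[...,0]-np.maximum(w[...,1],w[...,2])).mean(1)-25,0,None)
        T.append((r*ys).sum()/r.sum() if r.sum()>0 else np.nan)
    yr=(.03,.125) if end>0 else (-.11,-.03)
    w,xs,ys=warp(im,C0,YAW,.054,-.015,.015,*yr)
    a,b=edges((w[...,2]-w[...,0]).mean(1),ys)
    out=b if end>0 else a
    off=out-np.mean(T)
    print('end',end,'ticks',np.round(np.array(T)*1e3,2),'block',np.round([a*1e3,b*1e3],2),'OFFSET mm',round(off*1e3,2));return off
def tool():
    p,R,F=st();c,n=np.cos(YAW),np.sin(YAW);d=p[:2]-C0
    print('tool in stage mm',np.round([1e3*(c*d[0]+n*d[1]),1e3*(-n*d[0]+c*d[1]),1e3*p[2]],1))
E
python3 - <<'E'
from h import *
tool();measure(1);measure(-1)
E
```

```text
t 4.63 p [0.5335 0.3304 0.1615] xang 117.79 tz [ 1.4e-03  7.0e-04 -1.0e+00] F [0.42 0.58 0.18]
tool in stage mm [ -1.  -25.9 161.5]
end 1 ticks [74.61 74.71] block [85.75 97.5 ] OFFSET mm 22.84
end -1 ticks [-72.82 -74.53] block [-51.5 -40.5] OFFSET mm 22.17
```

Emit:
apply_moves --steps '[0.94, 0, 0, 0, 0, -0.03, 0, 0.94, 0, 0, 0, 0, -0.03, 0, 0.94, 0, 0, 0, 0, 0, 0, 0.94, 0, 0, 0, 0, 0, 0, 0.94, 0, 0, 0, 0, 0, 0, 0, 0, 0.82, 0, 0, 0, 0, 0, 0, 0.82, 0, 0, 0, 0, 0, 0, 0.82, 0, 0, 0, 0, 0, 0, 0.82, 0, 0, 0, 0, 0, 0, 0.82, 0, 0, 0, 0, 0, 0, 0, 0, 0, 0, 0, 0, 0, 0, 0, 0, 0, 0]'

```text
t: 5.73
tool_pos: [0.466, 0.4532, 0.0359]
orientation: [-1.615, -2.693, 0.006]
force: [-0.3, -0.2, 0.3]
opening: 0.0005
gripper_force: 0.0
```

```bash
python3 - <<'E'
from h import *
tool()
E
```

```text
t 5.73 p [0.466  0.4532 0.0359] xang 118.1 tz [-0.0031 -0.0026 -1.    ] F [-0.34 -0.19  0.32]
tool in stage mm [ -2.8 114.2  35.9]
```

Emit:
apply_moves --steps '[-0.07, 0.04, 0, 0, 0, 0, 0, -0.07, 0.04, 0, 0, 0, 0, 0, -0.07, 0, 0, 0, 0, 0, 0, -0.07, 0, 0, 0, 0, 0, 0, -0.07, 0, 0, 0, 0, 0, 0, -0.07, 0, 0, 0, 0, 0, 0, -0.07, 0, 0, 0, 0, 0, 0, -0.07, 0, 0, 0, 0, 0, 0, -0.07, 0, 0, 0, 0, 0, 0, -0.07, 0, 0, 0, 0, 0, 0, -0.07, 0, 0, 0, 0, 0, 0, -0.07, 0, 0, 0, 0, 0, 0]'

```text
t: 6.73
tool_pos: [0.4813, 0.4333, 0.0377]
orientation: [-1.615, -2.694, -0.001]
force: [-1.9, 4.2, 3.5]
opening: 0.0003
gripper_force: 2.3
```

Emit:
apply_moves --steps '[-0.06, 0, 0, 0, 0, 0, 0, -0.06, 0, 0, 0, 0, 0, 0, -0.06, 0, 0, 0, 0, 0, 0, -0.06, 0, 0, 0, 0, 0, 0, -0.06, 0, 0, 0, 0, 0, 0, -0.06, 0, 0, 0, 0, 0, 0, -0.06, 0, 0, 0, 0, 0, 0, -0.06, 0, 0, 0, 0, 0, 0, -0.06, 0, 0, 0, 0, 0, 0, -0.06, 0, 0, 0, 0, 0, 0, -0.06, 0, 0, 0, 0, 0, 0, -0.06, 0, 0, 0, 0, 0, 0]'

```text
t: 7.73
tool_pos: [0.4915, 0.4139, 0.0375]
orientation: [-1.616, -2.694, -0.0]
force: [-2.4, 4.2, 4.2]
opening: 0.0004
gripper_force: 2.4
```

```bash
python3 - <<'E'
from h import *
tool();im=eyes.read_camera('wrist');cv2.imwrite('pics/w3.png',im[:,:,::-1])
E
```

```text
t 7.73 p [0.4915 0.4139 0.0375] xang 118.1 tz [ 0.  0. -1.] F [-2.43  4.17  4.25]
tool in stage mm [ 1.3 67.5 37.5]
```

View pics/w3.png

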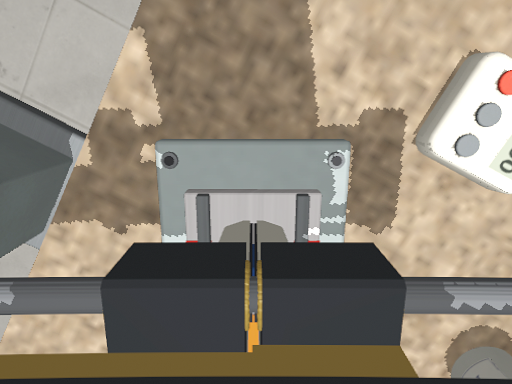

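The view shows the table end displaced (ticks at (192,241) and (315,241) shifted –y) with the fingers pushing the +y end. Force along the guide is about 4.8 N. Now I retreat slowly, then look.

Emit:
apply_moves --steps '[0.08, 0, 0, 0, 0, 0, 0, 0.08, 0, 0, 0, 0, 0, 0, 0.08, 0, 0, 0, 0, 0, 0, 0.08, 0, 0, 0, 0, 0, 0, 0.08, 0, 0, 0, 0, 0, 0, 0.08, 0, 0, 0, 0, 0, 0, 0.08, 0, 0, 0, 0, 0, 0, 0.08, 0, 0, 0, 0, 0, 0, 0.1, 0, 0, 0, 0, 0, 0, 0.2, 0, 0, 0, 0, 0, 0, 0.3, 0, 0, 0, 0, 0, 0, 0.5, 0, 0, 0, 0, 0, 0]'

```text
t: 8.78
tool_pos: [0.4669, 0.4601, 0.0374]
orientation: [1.617, 2.693, -0.0]
force: [-0.1, 0.5, 0.3]
opening: 0.0006
gripper_force: 0.0
```

Emit:
apply_moves --steps '[0, 0, -0.82, 0, 0, 0, 0, 0, 0, -0.82, 0, 0, 0, 0, 0, 0, -0.82, 0, 0, 0, 0, 0, 0, -0.82, 0, 0, 0, 0, 0, 0, -0.82, 0, 0, 0, 0, -0.9, 0, 0, 0, 0, 0, 0, -0.9, 0, 0, 0, 0, 0, 0, -0.9, 0, 0, 0, 0, 0, 0, -0.9, 0, 0, 0, 0, 0, 0, -0.9, 0, 0, 0, 0, 0, 0, 0, 0, 0, 0, 0, 0, 0, 0, 0, 0, 0, 0, 0, 0]'

```text
t: 9.78
tool_pos: [0.5307, 0.3409, 0.1605]
orientation: [-1.618, -2.693, -0.0]
force: [-0.1, 0.2, -0.6]
opening: 0.0001
gripper_force: 0.0
```

```bash
python3 - <<'E'
from h import *
tool();measure(1);measure(-1)
E
```

```text
t 9.78 p [0.5307 0.3409 0.1605] xang 117.99 tz [ 0.e+00  3.e-04 -1.e+00] F [-0.11  0.19 -0.6 ]
tool in stage mm [  1.5 -15.3 160.5]
end 1 ticks [75.83 76.  ] block [62.25 74.75] OFFSET mm -1.17
end -1 ticks [-72.07    nan] block [-110.   -43.5] OFFSET mm nan
```

Emit:
apply_moves --steps '[0.88, -0.05, 0, 0, 0, 0, 0, 0.88, 0, 0, 0, 0, 0, 0, 0.88, 0, 0, 0, 0, 0, 0, 0.88, 0, 0, 0, 0, 0, 0, 0, 0, 0.82, 0, 0, 0, 0, 0, 0, 0.82, 0, 0, 0, 0, 0, 0, 0.82, 0, 0, 0, 0, 0, 0, 0.82, 0, 0, 0, 0, 0, 0, 0.82, 0, 0, 0, 0, 0, 0, 0, 0, 0, 0, 0, 0, 0, 0, 0, 0, 0, 0]'

```text
t: 10.8
tool_pos: [0.4771, 0.4336, 0.0358]
orientation: [-1.613, -2.694, 0.006]
force: [0.3, 0.9, 0.9]
opening: 0.0007
gripper_force: 0.0
```

```bash
python3 - <<'E'
from h import *
tool()
E
```

```text
t 10.8 p [0.4771 0.4336 0.0358] xang 118.19 tz [-0.0033 -0.0023 -1.    ] F [0.33 0.89 0.9 ]
tool in stage mm [-2.1 91.7 35.8]
```

Emit:
apply_moves --steps '[-0.07, 0, 0, 0, 0, 0, 0, -0.07, 0, 0, 0, 0, 0, 0, -0.07, 0, 0, 0, 0, 0, 0, -0.07, 0, 0, 0, 0, 0, 0, -0.07, 0, 0, 0, 0, 0, 0, -0.07, 0, 0, 0, 0, 0, 0, -0.07, 0, 0, 0, 0, 0, 0, -0.07, 0, 0, 0, 0, 0, 0, -0.07, 0, 0, 0, 0, 0, 0, -0.07, 0, 0, 0, 0, 0, 0, -0.07, 0, 0, 0, 0, 0, 0, -0.07, 0, 0, 0, 0, 0, 0]'

```text
t: 11.8
tool_pos: [0.4913, 0.4114, 0.0377]
orientation: [-1.615, -2.694, -0.001]
force: [-2.2, 4.7, 3.4]
opening: 0.0007
gripper_force: 2.3
```

```bash
python3 - <<'E'
from h import *
tool()
E
```

```text
t 11.8 p [0.4913 0.4114 0.0377] xang 118.11 tz [ 0.e+00  5.e-04 -1.e+00] F [-2.15  4.7   3.44]
tool in stage mm [-0.1 65.5 37.7]
```

Now 7 mm further, then a slow retreat.

Emit:
apply_moves --steps '[-0.06, 0, 0, 0, 0, 0, 0, -0.06, 0, 0, 0, 0, 0, 0, -0.06, 0, 0, 0, 0, 0, 0, -0.05, 0, 0, 0, 0, 0, 0, 0, 0, 0, 0, 0, 0, 0, 0, 0, 0, 0, 0, 0, 0]'

```text
t: 12.3
tool_pos: [0.4945, 0.405, 0.0374]
orientation: [-1.616, -2.694, 0.0]
force: [-1.9, 3.6, 2.6]
opening: 0.0008
gripper_force: 2.2
```

```bash
python3 - <<'E'
from h import *
tool()
E
```

```text
t 12.3 p [0.4945 0.405  0.0374] xang 118.09 tz [-2.e-04 -0.e+00 -1.e+00] F [-1.9   3.62  2.6 ]
tool in stage mm [-0.3 58.3 37.4]
```

Emit:
apply_moves --steps '[0.08, 0, 0, 0, 0, 0, 0, 0.08, 0, 0, 0, 0, 0, 0, 0.08, 0, 0, 0, 0, 0, 0, 0.08, 0, 0, 0, 0, 0, 0, 0.08, 0, 0, 0, 0, 0, 0, 0.08, 0, 0, 0, 0, 0, 0, 0.08, 0, 0, 0, 0, 0, 0, 0.08, 0, 0, 0, 0, 0, 0, 0.1, 0, 0, 0, 0, 0, 0, 0.2, 0, 0, 0, 0, 0, 0, 0.3, 0, 0, 0, 0, 0, 0, 0.3, 0, 0, 0, 0, 0, 0]'

```text
t: 13.3
tool_pos: [0.4723, 0.4466, 0.0374]
orientation: [-1.616, -2.694, -0.0]
force: [-0.9, 0.3, 0.5]
opening: 0.0005
gripper_force: 0.0
```

Emit:
apply_moves --steps '[0, 0, -0.82, 0, 0, 0, 0, 0, 0, -0.82, 0, 0, 0, 0, 0, 0, -0.82, 0, 0, 0, 0, 0, 0, -0.82, 0, 0, 0, 0, 0, 0, -0.82, 0, 0, 0, 0, -0.9, 0, 0, 0, 0, 0, 0, -0.9, 0, 0, 0, 0, 0, 0, -0.9, 0, 0, 0, 0, 0, 0, -0.9, 0, 0, 0, 0, 0, 0, 0, 0, 0, 0, 0, 0, 0, 0, 0, 0, 0, 0, 0, 0]'

```text
t: 14.22
tool_pos: [0.524, 0.3502, 0.1606]
orientation: [-1.618, -2.693, -0.0]
force: [-0.3, 0.5, 0.0]
opening: -0.0
gripper_force: 0.0
```

```bash
python3 - <<'E'
from h import *
tool();measure(1)
E
```

```text
t 14.22 p [0.524  0.3502 0.1606] xang 117.98 tz [ 1.e-04  2.e-04 -1.e+00] F [-0.27  0.46  0.01]
tool in stage mm [-1.000e-01 -3.900e+00  1.606e+02]
end 1 ticks [76.05 76.21] block [53.25 65.5 ] OFFSET mm -10.63
```

Rests at –10.6 mm, so step 1 is done. Now the –y end.

Emit:
apply_moves --steps '[-0.84, 0, 0, 0, 0, -0.02, 0, -0.84, 0, 0, 0, 0, 0, 0, -0.84, 0, 0, 0, 0, 0, 0, -0.84, 0, 0, 0, 0, 0, 0, 0, 0, 0.82, 0, 0, 0, 0, 0, 0, 0.82, 0, 0, 0, 0, 0, 0, 0.82, 0, 0, 0, 0, 0, 0, 0.82, 0, 0, 0, 0, 0, 0, 0.82, 0, 0, 0, 0, 0, 0, 0, 0, 0, 0, 0, 0, 0, 0, 0, 0, 0, 0]'

```text
t: 15.18
tool_pos: [0.5692, 0.2626, 0.0359]
orientation: [-1.61, -2.695, 0.005]
force: [-0.4, 0.0, 0.9]
opening: 0.0008
gripper_force: 0.0
```

```bash
python3 - <<'E'
from h import *
tool()
E
```

```text
t 15.18 p [0.5692 0.2626 0.0359] xang 118.3 tz [-0.0038 -0.0011 -1.    ] F [-0.35  0.05  0.87]
tool in stage mm [  -1.4 -102.5   35.9]
```

Push by about 30 mm, to y ≈ –72.5.

Emit:
apply_moves --steps '[0.08, 0, 0, 0, 0, 0, 0, 0.08, 0, 0, 0, 0, 0, 0, 0.08, 0, 0, 0, 0, 0, 0, 0.08, 0, 0, 0, 0, 0, 0, 0.08, 0, 0, 0, 0, 0, 0, 0.06, 0, 0, 0, 0, 0, 0, 0.06, 0, 0, 0, 0, 0, 0, 0.06, 0, 0, 0, 0, 0, 0, 0.06, 0, 0, 0, 0, 0, 0, 0.06, 0, 0, 0, 0, 0, 0, 0.06, 0, 0, 0, 0, 0, 0, 0.06, 0, 0, 0, 0, 0, 0]'

```text
t: 16.18
tool_pos: [0.56, 0.2833, 0.0378]
orientation: [1.613, 2.695, 0.0]
force: [3.5, -4.1, 3.4]
opening: 0.0003
gripper_force: 2.5
```

Emit:
apply_moves --steps '[0.06, 0, 0, 0, 0, 0, 0, 0.06, 0, 0, 0, 0, 0, 0, 0.06, 0, 0, 0, 0, 0, 0, 0, 0, 0, 0, 0, 0, 0]'

```text
t: 16.52
tool_pos: [0.5568, 0.2885, 0.0374]
orientation: [-1.613, -2.696, 0.0]
force: [2.2, -3.1, 3.4]
opening: 0.0005
gripper_force: 2.2
```

```bash
python3 - <<'E'
from h import *
tool();measure(1)
E
```

```text
t 16.52 p [0.5568 0.2885 0.0374] xang 118.23 tz [-2.e-04 -0.e+00 -1.e+00] F [ 2.19 -3.15  3.38]
tool in stage mm [ -0.2 -73.8  37.4]
end 1 ticks [nan nan] block [30.   33.25] OFFSET mm nan
```

Emit:
apply_moves --steps '[-0.08, 0, 0, 0, 0, 0, 0, -0.08, 0, 0, 0, 0, 0, 0, -0.08, 0, 0, 0, 0, 0, 0, -0.08, 0, 0, 0, 0, 0, 0, -0.08, 0, 0, 0, 0, 0, 0, -0.08, 0, 0, 0, 0, 0, 0, -0.08, 0, 0, 0, 0, 0, 0, -0.08, 0, 0, 0, 0, 0, 0, -0.1, 0, 0, 0, 0, 0, 0, -0.26, 0, 0, 0, 0, 0, 0, 0, 0, -0.4, 0, 0, 0, 0, 0, 0, -0.8, 0, 0, 0, 0]'

```text
t: 17.57
tool_pos: [0.5688, 0.2602, 0.0706]
orientation: [-1.612, -2.692, 0.008]
force: [-0.5, -0.5, -0.4]
opening: 0.0003
gripper_force: 0.0
```

Emit:
apply_moves --steps '[0, 0, -0.9, 0, 0, 0, 0, 0, 0, -0.9, 0, 0, 0, 0, 0, 0, -0.9, 0, 0, 0, 0, 0, 0, -0.2, 0, 0, 0, 0, 0.8, 0, 0, 0, 0, 0, 0, 0.8, 0, 0, 0, 0, 0, 0, 0.8, 0, 0, 0, 0, 0, 0, 0.8, 0, 0, 0, 0, 0, 0, 0, 0, 0, 0, 0, 0, 0, 0, 0, 0, 0, 0, 0, 0]'

```text
t: 18.4
tool_pos: [0.5252, 0.3472, 0.1605]
orientation: [1.61, 2.698, -0.0]
force: [-0.0, -1.1, 0.3]
opening: 0.0003
gripper_force: 0.0
```

```bash
python3 - <<'E'
from h import *
tool();measure(1)
E
```

```text
t 18.4 p [0.5252 0.3472 0.1605] xang 118.34 tz [-0.e+00 -1.e-04 -1.e+00] F [-0.05 -1.05  0.31]
tool in stage mm [ -0.4  -7.2 160.5]
end 1 ticks [73.8  73.91] block [57.5 69.5] OFFSET mm -4.35
```

Rests at –4.35 mm. Second tap from the same end, 4.4 mm further (T ≈ –69.4).

Emit:
apply_moves --steps '[-0.8, 0, 0, 0, 0, 0, 0, -0.8, 0, 0, 0, 0, 0, 0, -0.8, 0, 0, 0, 0, 0, 0, -0.6, 0, 0, 0, 0, 0.03, 0, 0, 0, 0.82, 0, 0, 0, 0, 0, 0, 0.82, 0, 0, 0, 0, 0, 0, 0.82, 0, 0, 0, 0, 0, 0, 0.82, 0, 0, 0, 0, 0, 0, 0.82, 0, 0, 0, 0, 0, 0, 0, 0, 0, 0, 0, 0, 0, 0, 0, 0, 0, 0]'

```text
t: 19.37
tool_pos: [0.5673, 0.2654, 0.036]
orientation: [-1.618, -2.69, 0.005]
force: [0.7, -0.3, -0.1]
opening: 0.0005
gripper_force: 0.0
```

Emit:
apply_moves --steps '[0.06, 0, 0, 0, 0, 0, 0, 0.06, 0, 0, 0, 0, 0, 0, 0.06, 0, 0, 0, 0, 0, 0, 0.06, 0, 0, 0, 0, 0, 0, 0.06, 0, 0, 0, 0, 0, 0, 0.06, 0, 0, 0, 0, 0, 0, 0.06, 0, 0, 0, 0, 0, 0, 0.06, 0, 0, 0, 0, 0, 0, 0.06, 0, 0, 0, 0, 0, 0, 0.06, 0, 0, 0, 0, 0, 0, 0, 0, 0, 0, 0, 0, 0]'

```text
t: 20.28
tool_pos: [0.56, 0.2831, 0.0376]
orientation: [1.617, 2.693, 0.0]
force: [0.8, -2.7, 2.0]
opening: 0.0007
gripper_force: 1.2
```

```bash
python3 - <<'E'
from h import *
tool()
E
```

```text
t 20.28 p [0.56   0.2831 0.0376] xang 118.05 tz [ 4.e-04 -1.e-04 -1.e+00] F [ 0.78 -2.72  1.97]
tool in stage mm [  0.1 -80.   37.6]
```

Emit:
apply_moves --steps '[0.06, 0, 0, 0, 0, 0, 0, 0.06, 0, 0, 0, 0, 0, 0, 0.06, 0, 0, 0, 0, 0, 0, 0.06, 0, 0, 0, 0, 0, 0, 0.06, 0, 0, 0, 0, 0, 0, 0.05, 0, 0, 0, 0, 0, 0, 0, 0, 0, 0, 0, 0, 0]'

```text
t: 20.87
tool_pos: [0.555, 0.2924, 0.0376]
orientation: [1.617, 2.693, 0.0]
force: [2.3, -4.0, 4.2]
opening: 0.0006
gripper_force: 2.2
```

```bash
python3 - <<'E'
from h import *
tool()
E
```

```text
t 20.87 p [0.555  0.2924 0.0376] xang 118.05 tz [ 3.e-04  1.e-04 -1.e+00] F [ 2.32 -3.98  4.21]
tool in stage mm [  0.1 -69.5  37.6]
```

Emit:
apply_moves --steps '[-0.08, 0, 0, 0, 0, 0, 0, -0.08, 0, 0, 0, 0, 0, 0, -0.08, 0, 0, 0, 0, 0, 0, -0.08, 0, 0, 0, 0, 0, 0, -0.08, 0, 0, 0, 0, 0, 0, -0.08, 0, 0, 0, 0, 0, 0, -0.08, 0, 0, 0, 0, 0, 0, -0.08, 0, 0, 0, 0, 0, 0, -0.1, 0, 0, 0, 0, 0, 0, -0.26, 0, 0, 0, 0, 0, 0, 0, 0, -0.4, 0, 0, 0, 0, 0, 0, -0.8, 0, 0, 0, 0]'

```text
t: 21.87
tool_pos: [0.5668, 0.2641, 0.0707]
orientation: [-1.616, -2.689, 0.008]
force: [-0.2, 0.6, -0.1]
opening: 0.0005
gripper_force: 0.0
```

Emit:
apply_moves --steps '[0, 0, -0.9, 0, 0, 0, 0, 0, 0, -0.9, 0, 0, 0, 0, 0, 0, -0.9, 0, 0, 0, 0, 0, 0, -0.2, 0, 0, 0, 0, 0.8, 0, 0, 0, 0, 0, 0, 0.8, 0, 0, 0, 0, 0, 0, 0.8, 0, 0, 0, 0, 0, 0, 0.7, 0, 0, 0, 0, 0, 0, 0, 0, 0, 0, 0, 0, 0, 0, 0, 0, 0, 0, 0, 0]'

```text
t: 22.7
tool_pos: [0.5248, 0.3484, 0.1605]
orientation: [1.614, 2.695, -0.0]
force: [0.3, -0.5, -0.5]
opening: 0.0003
gripper_force: 0.0
```

```bash
python3 - <<'E'
from h import *
tool();measure(1);measure(-1)
P=look('w4',['plunger_top','plunger_top','bridge'])
c,n=np.cos(YAW),np.sin(YAW)
for k,v in P.items(): d=v[:2]-C0;print(k,1e3*(c*d[0]+n*d[1]),1e3*(-n*d[0]+c*d[1]))
E
```

```text
t 22.7 p [0.5248 0.3484 0.1605] xang 118.15 tz [ 0.e+00 -2.e-04 -1.e+00] F [ 0.33 -0.48 -0.52]
tool in stage mm [ -0.2  -5.9 160.5]
end 1 ticks [73.86 73.97] block [61.5  73.75] OFFSET mm -0.16
end -1 ticks [nan nan] block [-110.   -37.5] OFFSET mm nan
plunger_top 0.6 [250.9 162.2] [0.5103 0.3736 0.113 ]
plunger_top 0.58 [254.8 196.3] [0.5232 0.3549 0.113 ]
plunger_top 0.6 [250.9 162.2] [0.5103 0.3736 0.113 ]
plunger_top 0.58 [254.8 196.3] [0.5232 0.3549 0.113 ]
bridge 0.76 [253.  184.5] [0.5224 0.3539 0.078 ]
plunger_top -1.098131213779996 23.129233476668926
bridge 0.26141074567976474 0.04061664128799671
```

Carrier rests at –0.16 mm with the table at rest; step 2 is met. The bridge and the second plunger hit agree with the stage centre (the first hit, 23 mm off, is spurious). I'm moving above the knob, then pressing.

Emit:
apply_moves --steps '[0.1, 0.02, 0.4, 0, 0, 0, 0, 0.1, 0, 0.5, 0, 0, 0, 0, 0, 0, 0.45, 0, 0, 0, 0, 0, 0, 0, 0, 0, 0, 0, 0, 0, 0.06, 0, 0, 0, 0, 0, 0, 0.06, 0, 0, 0, 0, 0, 0, 0.06, 0, 0, 0, 0, 0, 0, 0.06, 0, 0, 0, 0, 0, 0, 0.06, 0, 0, 0, 0, 0, 0, 0, 0, 0, 0, 0, 0]'

```text
invalid input
```

```bash
python3 - <<'E'
from h import *
tool()
E
```

```text
t 23.0 p [0.5259 0.3469 0.1604] xang 117.96 tz [-0.e+00 -1.e-04 -1.e+00] F [ 0.71  0.11 -0.38]
tool in stage mm [ 1.000e-01 -7.700e+00  1.604e+02]
```

Emit:
apply_moves --steps '[0.12, 0, 0.4, 0, 0, 0, 0, 0.12, 0, 0.5, 0, 0, 0, 0, 0, 0, 0.45, 0, 0, 0, 0, 0, 0, 0, 0, 0, 0, 0, 0, 0, 0.06, 0, 0, 0, 0, 0, 0, 0.06, 0, 0, 0, 0, 0, 0, 0.06, 0, 0, 0, 0, 0, 0, 0.06, 0, 0, 0, 0, 0, 0, 0.06, 0, 0, 0, 0]'

```text
t: 23.75
tool_pos: [0.5226, 0.3544, 0.1118]
orientation: [1.617, 2.693, 0.002]
force: [-0.5, -0.2, 3.1]
opening: 0.0004
gripper_force: 1.3
```

```bash
python3 - <<'E'
from h import *
tool()
E
```

```text
t 23.75 p [0.5226 0.3544 0.1118] xang 118.03 tz [ 1.4e-03  8.0e-04 -1.0e+00] F [-0.47 -0.19  3.05]
tool in stage mm [  0.7   0.4 111.8]
```

Emit:
apply_moves --steps '[0, 0, 0.04, 0, 0, 0, 0, 0, 0, 0.04, 0, 0, 0, 0, 0, 0, 0.04, 0, 0, 0, 0, 0, 0, 0.04, 0, 0, 0, 0]'

```text
t: 24.08
tool_pos: [0.5225, 0.3544, 0.1066]
orientation: [1.617, 2.693, 0.002]
force: [1.3, 0.6, 2.4]
opening: 0.0002
gripper_force: 1.3
```

Force is steady, so the pin is entering its hole. Continuing.

Emit:
apply_moves --steps '[0, 0, 0.05, 0, 0, 0, 0, 0, 0, 0.05, 0, 0, 0, 0, 0, 0, 0.05, 0, 0, 0, 0, 0, 0, 0.05, 0, 0, 0, 0, 0, 0, 0.05, 0, 0, 0, 0, 0, 0, 0.05, 0, 0, 0, 0, 0, 0, 0, 0, 0, 0, 0]'

```text
t: 24.67
tool_pos: [0.5217, 0.3541, 0.0966]
orientation: [-1.617, -2.693, 0.001]
force: [1.8, 0.4, 2.4]
opening: 0.0007
gripper_force: 1.1
```

Emit:
apply_moves --steps '[0, 0, 0.03, 0, 0, 0, 0, 0, 0, 0.03, 0, 0, 0, 0, 0, 0, 0.03, 0, 0, 0, 0, 0, 0, 0, 0, 0, 0, 0]'

```text
t: 25.0
tool_pos: [0.5218, 0.3541, 0.0943]
orientation: [-1.617, -2.693, 0.0]
force: [0.1, -0.7, 4.4]
opening: 0.0001
gripper_force: 1.9
```

Emit:
apply_moves --steps '[0, 0, 0.04, 0, 0, 0, 0, 0, 0, 0.03, 0, 0, 0, 0, 0, 0, 0, 0, 0, 0, 0, 0, 0, 0, 0, 0, 0, 0]'

```text
t: 25.33
tool_pos: [0.5219, 0.3541, 0.0928]
orientation: [-1.617, -2.693, 0.0]
force: [-1.5, -1.1, 6.6]
opening: 0.0007
gripper_force: 3.6
```

Force now climbs at about 2.5 N/mm at the home height: on its stop. Backing off to check.

Emit:
apply_moves --steps '[0, 0, -0.1, 0, 0, 0, 0, 0, 0, -0.3, 0, 0, 0, 0, 0, 0, -0.6, 0, 0, 0, 0, 0, 0, -0.8, 0, 0, 0, 0, 0, 0, -0.6, 0, 0, 0, 0, 0, 0, 0, 0, 0, 0, 0, 0, 0, 0, 0, 0, 0, 0, 0, 0, 0, 0, 0, 0, 0]'

```text
t: 26.0
tool_pos: [0.5214, 0.3538, 0.1632]
orientation: [-1.617, -2.693, 0.002]
force: [-0.1, -0.3, -0.8]
opening: 0.0003
gripper_force: 0.0
```

```bash
python3 - <<'E'
from h import *
tool();measure(1)
im=eyes.read_camera('scene');cv2.imwrite('pics/s5.png',cv2.resize(im[190:290,150:310,::-1],None,fx=4,fy=4))
print(proj('scene',np.array([.5222,.3537,.095])),proj('scene',np.array([.5222,.3537,.113])))
for r in eyes.place_of('scene','plunger_top'): print(r)
E
```

```text
t 26.0 p [0.5214 0.3538 0.1632] xang 118.04 tz [-1.4e-03 -8.0e-04 -1.0e+00] F [-0.08 -0.32 -0.82]
tool in stage mm [ -0.7   0.5 163.2]
end 1 ticks [74.91 74.94] block [62.5  74.75] OFFSET mm -0.17
[229.87204384 220.34601009] [229.77787216 213.10626613]
{'xy': [229.4, 219.4], 'conf': 0.67}
{'xy': [229.0, 244.1], 'conf': 0.44}
{'xy': [265.4, 249.7], 'conf': 0.38}
```

View pics/s5.png

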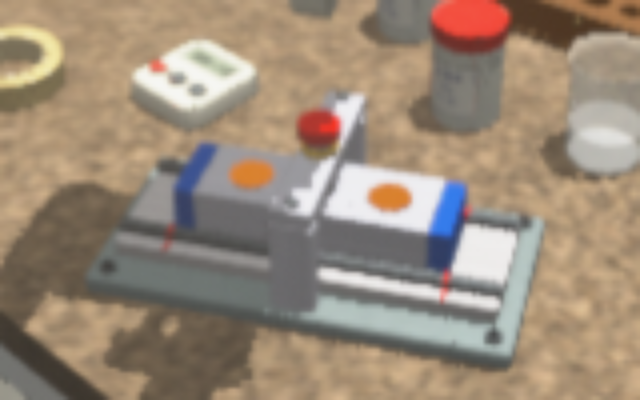

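The crop shows the knob down (row 219.4 against 220.3 expected when home and 213.1 when raised) and the carrier's ends at the ticks; its offset is –0.17 mm. Handing in.

```bash
python3 -c "
from plant import robot
print(robot.close_job())"
```

```text
the job is handed in; nothing more can be done
None
```

The job is handed in at about 26 s: the carrier rests untouched 0.2 mm from the mark, the plunger is pressed home and let go, and no bystander was touched; the hand-in returned no verdict.

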